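# Pack the nozzle box and latch the case

## Robot

A 6-joint arm with a two-finger parallel gripper is mounted at the origin on a cart in front of the work surface, level with it; the furniture and walls round the work are solid. World frame = base frame: x ahead of the robot, y to its left, z up, the work surface at z = 0. Lengths are in m, angles in rad, forces in N, time in s.
With the tool pointing down it reaches from about 0.225 to 0.875 m from the base axis. Payload 3.4 kg.
Tool frame: the origin (TCP) lies on the centre line of the jaws, within the pads' length; the fingertips stand 17 mm ahead of it and the grasp point (between the pads) lies 2 mm behind it (nose_length is the distance from the TCP to the fingertips, in m); z points along the fingers, y is the line along which they close (so a half turn about z gives the same grasp; the last joint's range is limited). The gripper opens to 85 mm and grips with 20 to 120 N. Pads are 22 mm wide; open, the fingers measure 114 mm over their backs; the gripper's body (76 mm by 85 mm) begins 54 mm behind the grasp point. The pads swing forward as they close: fully open they stand 13 mm farther back than shut.
Start: joints at [-1.268, 0.276, 1.505, -0, 1.361, -0.121], TCP at [0.236, -0.524, 0.248] pointing down, gripper open.
Joint ranges: [-2.89, 2.89], [-0.75, 2.08], [0.22, 2.7], [-1.18, 4.32], [0.11, 2.71], [-2.7, 2.7]. Speed limits (rad/s): [2.57, 2.57, 3.14, 3.14, 3.14, 3.14].

## Interface

Orientations are given as a unit quaternion [w, x, y, z].
In Python, from rig import get_state, get_image, sign_off, find_in, place_of, nose_length gives the robot as it stands.
- The arm moves only by the tool apply_moves, never from a script. Its argument "deltas" is one flat list of numbers, 5 for each row, row after row: the finger opening in mm, from 0 to 85.4, then the shift along the tool's x, y, z in mm, then the turn about the tool's z in degrees. A call has 1 to 12 rows; each row is the pose to reach, as a shift and turn from the pose commanded when the call began, along the tool's axes at that moment; what a row does not reach only later rows make up. A row lasts 1/12 s, in which the tool goes at most 41.7 mm and 7.16 degrees, less where a joint would pass 70% of its speed; a pose out of reach is approached as far as the arm can. A call with a gripper value outside its range is refused whole. The fingers move at their own pace and stop on an object; "squeeze" is the grip in N (left out, the last holds). Time passes only in rows, so rows that repeat a pose let the fingers close. It gives the time, the measured TCP pose, the force, the opening and the grip force at its end, in the units of the state.
- get_state(): the state, without advancing time (a new reading comes with each control period).
- get_image(name): name is "scene" or "top"; returns a dict with "frame" (420x560x3 uint8, red, green, blue), "K" (3x3 intrinsics, pixels), "k1" (the pictures are not rectified: a ray, as slopes to the right and down, at radius r is drawn at 1 + k1 r^2 times it, then the intrinsics apply), "position" and "orientation" of the camera in the world. Camera axes: x right, y down, z forward; pixel columns grow to the right and rows downward; lengths in m; the calibration is good to about 2 mm. A picture is of the moment at which its call begins. There is no depth.
- sign_off(): hands the job in; it is judged then, once.
Trained networks look in a picture, given as the dict that the camera call returned (one of the last four; its "shot" number tells which), for a name from the list of things; names that differ only in an ending like _2 or _b are one class to them, and where a whole thing is asked for, a point or a joint stands for the part that bears it (a point fixed in the world has none). Each returns a list of dicts, best first, with "score" (0 to 1); they miss things now and then, are a little off and sometimes report something else, mostly with a low value. They report only what shows in the picture. A call takes as long as a camera call. They do not tell look-alikes from the thing itself.
- find_in(query, picture): "point" ([column, row] in pixels, amid what is visible of it).
- place_of(query, picture): "point" ([column, row] in pixels: a listed point, or the origin of a listed thing).
The state is a dict: "clock": time; "qpos": joint angles; "qd": joint speeds; "effort": joint torques, N m; "position": TCP position; "ee_rot": TCP orientation; "contact_force": force on the tool from outside, world axes, zero at the start; "moment": the same for the moment, N m; "width": finger opening in m; "gripper_force": force on a finger pad.
Only numpy, scipy, OpenCV 4.12 (cv2) and the standard library are available. Lean on these libraries where they do the work, as an engineer would, in place of code of your own. Each camera call takes 0.05 s, during which the arm holds its last target. There are 200 camera calls.

## Task

Lay the black nozzle box flat inside the blue case and let go of it, then shut the lid. While the latch lever is still standing up, swing the wire loop over so that its cross bar lies behind the steel hook on the lid, and then press the lever down over centre until it lies flat on the sloping front, with the loop pulled tight under the hook. Leave everything else on the bench where it is.

Things in the scene. Friction and masses are not known exactly. Their poses are not given: they have to be found in the camera images.
- case: blue case, 150 mm wide, fixed. Origin: on the bench, mid-width, 80 mm in front of the outer back wall; x points from its front to its back, y to the left seen from the front, z up. Body 55 mm high, walls 4 mm. The front slopes back at 45 degrees: outer face at x = z - 138 mm (x = -83 mm at the rim)
- case_floor (a point): middle of the foam floor inside the case: at x = -10, y = 0, z = 10 mm of the case. Floor about it: x from -110 to 70 mm, y from -70 to 70 mm. Mouth at the rim (z = 55 mm): x from -77 to 76 mm, y from -71 to 71 mm. To the case's right stands a tall printer (frame over 0.5 m high, world y up to 0.07 m; a bracket at z = 0.13 to 0.18 m up to y = 0.13 m): pass round its front
- case_lid (a joint): lid hinge, rad: 0 shut, grows as the lid opens up and backwards, at most 1.95. Axis along the case's y at x = 83, z = 56 mm of the case. Shut, the lid's flat top (x from -56 to 80 mm) is at z = 84 mm, a middle panel at 85.5 mm. Stiff: it stays where it is left, 2 to 3 N at the front edge move it. Starts at 1.55 to 1.8; can be pushed over from behind, then down
- lid_top_front (a point): point on the lid's outer (top) face, mid-width, 14 mm behind its front edge: 125 mm from the hinge axis along the lid and 28 mm out from it
- keeper: steel hook on the lid's sloping front, 22 mm wide. Origin: on the slope, under the bar's latched place. Lid shut: x points up the slope (45 degrees), z out of it. Base plate to z = 3.5 mm, upright x -7.5 to -2.5 mm, lip at z = 10 to 13.5 mm reaching to x = 2.8 mm. The bar passes behind the lip onto the plate (centre x over 5.5, z = 6 mm), then is drawn under the lip to x = 0
- lever_pivot (a point): axis of the lever, along the case's y, at x = -99, z = 53 mm of the case, 10 mm out of the sloping front
- latch_lever (a joint): lever hinge, rad: 0 flat on the slope, pointing down and to the front; grows as it swings up and back, at most 2.1; 0.79 points straight to the front, 2.36 would be upright. Starts at 1.75 to 2.1 and stays where left. 24 mm wide, 5 mm thick, red grip. With the loop hooked it is stiff below about 0.7 (2 to 3 N at the tip), goes over centre near 0.28, then stays down; well above it springs back
- lever_tip (a point): middle of the lever's end, 55 mm from its pivot axis
- latch_loop (a joint): hinge of the wire loop on the lever, rad. Elevation of the loop above the case's +x direction = 0.785 + latch_loop - latch_lever. 3.14: folded along the lever, 3.3 at most; falls as the loop swings to the hook. Starts above 2.75, standing up or leaning to the front; light friction, tilted far it drops. With the lever at 1.75 or more, pushing the tab back and down puts the bar behind the hook
- loop_hinge (a point): axis of the loop's hinge, along the case's y, carried by the lever 16 mm from lever_pivot; seen from the pivot its elevation above the case's +x direction is 4.10 rad - latch_lever (lever upright: above the pivot)
- loop_bar (a point): middle of the loop's cross bar (5 mm round steel, 36 mm wide), 50 mm from the loop's hinge. The loop's two wires pass outside the lever and the hook. The bar is sprung (8 N/mm): the loop stretches up to 8 mm
- loop_tab (a point): middle of the loop's yellow finger tab beyond the bar: 30 mm long (52 to 82 mm from the loop's hinge), 20 mm wide (along the case's y), 8 mm thick
- nozzle_box: flat black box with brass printer nozzles, 52 (x) by 75 (y) by 12 mm; origin under its middle; loose, about 45 g
- sanding_block: dark grey sanding sponge with orange underside, 45 x 68 x 24 mm, loose bystander; origin under its middle
- tape_roll: roll of beige tape, 103 mm across, 25 mm high, loose bystander behind the case; origin under its middle
- clip_06: small black plastic clip, 36 x 15 x 9 mm, loose bystander
- clip_07: small black plastic clip, 36 x 15 x 9 mm, loose bystander
Not all that is in view belongs to the job. Of the things like the nozzle_box, leave any that is red; of the rest the smaller one is meant.

How it is judged:
On the way, in this order (a step that is already met when the one before it is completed fails the run):
1. the nozzle box lies flat inside the case and is let go (x of nozzle_box in the frame of case between -0.09 and 0.07 m and y of nozzle_box in the frame of case between -0.07 and 0.07 m and height (world z) of nozzle_box below 0.02 m and angle between nozzle_box's own z axis and vertical below 0.15 rad and contact force between the fingers and nozzle_box below 0.1 N), for 0.2 s.
2. the lid is shut (hinge under 0.04 rad) (value of joint case_lid below 0.04 rad), for 0.2 s.
3. the loop's bar lies behind the hook, below its lip, with the lever still standing (over 1.0 rad) (value of joint latch_lever above 1 rad and x of loop_bar in the frame of keeper between -0.003 and 0.02 m and z of loop_bar in the frame of keeper below 0.0095 m and value of joint case_lid below 0.04 rad), for 0.2 s.
At the end, for the whole second after the job is handed in: The nozzle box lies flat (within 0.15 rad) on the floor inside the case, at rest; the lid is shut (under 0.04 rad); the lever is down (under 0.12 rad); the loop's bar sits in the hook under its lip (within 4 mm of its latched place along the slope, bar centre under 9.5 mm above the slope) (value of joint latch_lever below 0.12 rad and value of joint case_lid below 0.04 rad and x of loop_bar in the frame of keeper between -0.004 and 0.004 m and z of loop_bar in the frame of keeper between 0 and 0.0095 m and x of nozzle_box in the frame of case between -0.09 and 0.07 m and y of nozzle_box in the frame of case between -0.07 and 0.07 m and height (world z) of nozzle_box below 0.02 m and angle between nozzle_box's own z axis and vertical below 0.15 rad and linear speed of nozzle_box below 0.02 m/s); the robot touches nothing.
It fails at once if a bystander (sanding block, tape roll, clip) is shifted by more than 20 mm (distance of any of sanding_block, tape_roll, clip_06, clip_07 from where it was at the start of the episode above 0.02 m).
It also fails if it takes over 72 s, if anything falls off the work surface, if the arm or the gripper's body presses on something with over 40 N, if the wrist force passes 120 N, or if a joint passes its speed limit or range.

## Working session

There is one attempt and no reset: what is moved stays moved. The work goes in short steps, Python scripts to look and compute and a tool call to move; the robot and the scene stay as the last step left them, time stands still between calls to the robot, and variables do not carry over. Pictures are saved under pics/ and viewed, at most 10 in all, crops included, and the job is handed in when it is done.

Besides the shell and the picture viewer there is one more tool, called as name(argument=value, ...) on one line, values as JSON. apply_moves: Moves the arm, as the interface text tells. Its arguments: {"type":"object","properties":{"deltas":{"type":"array"},"squeeze":{"type":"number"}},"required":["deltas"]}

```bash
mkdir -p pics; cat > h.py <<'E'
import numpy as np, cv2
from scipy.spatial.transform import Rotation as R
from rig import *
def rot(q): return R.from_quat([q[1],q[2],q[3],q[0]]).as_matrix()
def ray(im,p):
    K=np.array(im["K"]);d=np.array([(p[0]-K[0,2])/K[0,0],(p[1]-K[1,2])/K[1,1]])
    u=d.copy()
    for _ in range(30): u=d/(1+im["k1"]*(u@u))
    v=rot(im["orientation"])@np.r_[u,1]
    return np.array(im["position"]),v/np.linalg.norm(v)
def atz(im,p,z):
    o,v=ray(im,p); return o+v*(z-o[2])/v[2]
def proj(im,P):
    K=np.array(im["K"]);c=rot(im["orientation"]).T@(np.array(P)-np.array(im["position"]))
    u=c[:2]/c[2];u=u*(1+im["k1"]*(u@u));return K[:2,:2]@u+K[:2,2]
def tri(rays):
    A=sum(np.eye(3)-np.outer(v,v) for o,v in rays);b=sum((np.eye(3)-np.outer(v,v))@o for o,v in rays)
    return np.linalg.solve(A,b)
def save(im,n,crop=None,s=1):
    f=im["frame"][:,:,::-1]
    if crop: f=f[crop[1]:crop[3],crop[0]:crop[2]]
    cv2.imwrite("pics/"+n,cv2.resize(f,None,fx=s,fy=s,interpolation=cv2.INTER_CUBIC))
E
python3 - <<'E'
from h import *
np.set_printoptions(precision=4,suppress=True)
s=get_image("scene");t=get_image("top")
save(s,"s0.png",None,1.4);save(t,"t0.png",None,1.4)
for n,im in(("s",s),("t",t)):
    print(n,im["position"],rot(im["orientation"])[:,2],im["K"][0][0])
    for q in "case case_floor lid_top_front keeper lever_pivot lever_tip loop_hinge loop_bar loop_tab nozzle_box sanding_block tape_roll clip_06".split():
        print(q,[(np.round(d["point"]),round(d["score"],2)) for d in place_of(q,im)[:4]])
print(get_state())
E
```

```text
s [0.1383 0.8917 0.6123] [ 0.4729 -0.6483 -0.5967] 387.7250647760279
case []
case_floor [(array([312., 239.]), 0.63), (array([258., 155.]), 0.54)]
lid_top_front [(array([254., 167.]), 0.58)]
keeper [(array([260., 160.]), 0.47)]
lever_pivot [(array([349., 230.]), 0.65)]
lever_tip [(array([365., 216.]), 0.46)]
loop_hinge [(array([355., 231.]), 0.58)]
loop_bar [(array([360., 214.]), 0.61)]
loop_tab [(array([361., 208.]), 0.69)]
nozzle_box [(array([224., 210.]), 0.8), (array([226., 270.]), 0.78), (array([280., 283.]), 0.77)]
sanding_block [(array([264., 359.]), 0.96), (array([358., 209.]), 0.72)]
tape_roll []
clip_06 [(array([223., 337.]), 0.58), (array([206., 309.]), 0.46)]
t [0.4402 0.3594 1.1285] [ 0.1219 -0.0174 -0.9924] 526.0699852203489
case [(array([302., 255.]), 0.7)]
case_floor [(array([305., 260.]), 0.92)]
lid_top_front [(array([292., 181.]), 0.84)]
keeper [(array([294., 184.]), 0.57)]
lever_pivot [(array([317., 304.]), 0.74), (array([318., 304.]), 0.62), (array([322., 309.]), 0.29)]
lever_tip [(array([325., 316.]), 0.5)]
loop_hinge [(array([318., 305.]), 0.45)]
loop_bar [(array([322., 307.]), 0.6)]
loop_tab [(array([321., 310.]), 0.61)]
nozzle_box [(array([290., 142.]), 0.72), (array([227., 271.]), 0.65), (array([216., 217.]), 0.61)]
sanding_block [(array([164., 306.]), 0.64)]
tape_roll [(array([369., 152.]), 0.89)]
clip_06 [(array([154., 267.]), 0.68), (array([162., 234.]), 0.61)]
{'clock': 1.4, 'qpos': array([-1.268 ,  0.2759,  1.5049,  0.    ,  1.3607, -0.121 ]), 'qd': array([-0.0007, -0.0014, -0.0018,  0.0001,  0.0007,  0.0005]), 'effort': array([  0.0027, -41.665 , -24.6089,   0.0002,   0.0003,  -0.    ]), 'position': array([ 0.2365, -0.5241,  0.2483]), 'ee_rot': array([0.    , 0.9776, 0.2103, 0.    ]), 'contact_force': array([-0.4918, -0.6839,  0.7423]), 'moment': array([ 0.0544,  0.0223, -0.0314]), 'gripper_force': 0.0, 'width': 0.08520279081246715}
```

View pics/s0.png

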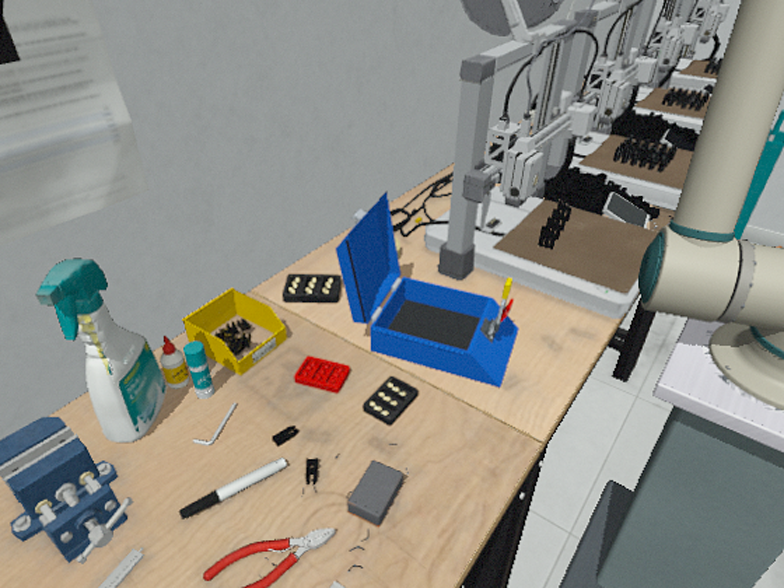

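View pics/t0.png

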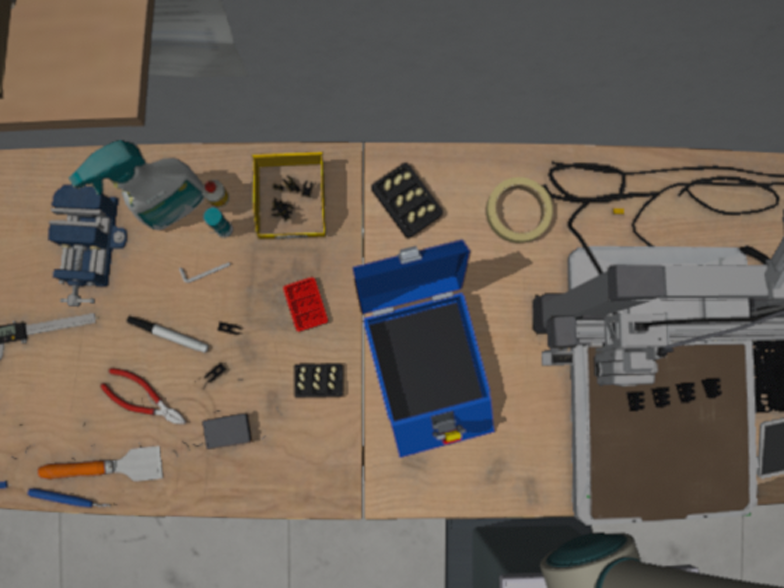

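The scene picture shows the blue case with its lid open at about (420,330), and the latch standing at (505,300). The top picture (1.4x) shows three look-alikes:
- Large black box at (407,200), native (290,142).
- Red box at (306,304), native (216,217). It is red, so I leave it.
- Small black box at (319,380), native (227,271). This is my choice; I'll check its size next.

```bash
cat > fit.py <<'E'
from h import *
from scipy.optimize import least_squares
def model(p):
    x,y,yaw,lid,lev,loop=p
    c,s=np.cos(yaw),np.sin(yaw)
    W=lambda X,Y,Z: np.array([x+c*X-s*Y,y+s*X+c*Y,Z])/1.
    mm=lambda X,Z,Y=0: W(X/1e3,Y/1e3,Z/1e3)
    def lidp(X,Z): # shut coords ->opened
        dx,dz=X-83,Z-56; a=lid
        return mm(83+dx*np.cos(a)+dz*np.sin(a),56-dx*np.sin(a)+dz*np.cos(a))
    d={}
    d["case"]=mm(0,0);d["case_floor"]=mm(-10,10)
    d["lid_top_front"]=lidp(83-125,84);d["keeper"]=lidp(-66.5,71.5)
    P=np.array([-99,53.]);d["lever_pivot"]=mm(*P)
    e=np.pi+.785-lev; d["lever_tip"]=mm(*(P+55*np.array([np.cos(e),np.sin(e)])))
    h=4.10-lev; H=P+16*np.array([np.cos(h),np.sin(h)]);d["loop_hinge"]=mm(*H)
    g=.785+loop-lev;u=np.array([np.cos(g),np.sin(g)])
    d["loop_bar"]=mm(*(H+50*u));d["loop_tab"]=mm(*(H+67*u))
    d["fl"]=mm(-138,0,75);d["fr"]=mm(-138,0,-75)
    return d
E
python3 - <<'E'
from fit import *
np.set_printoptions(precision=4,suppress=True)
s=get_image("scene");t=get_image("top")
obs=[]
for im in(s,t):
    for q in "case_floor lid_top_front keeper lever_pivot lever_tip loop_hinge loop_bar loop_tab".split():
        r=place_of(q,im)
        if r: obs.append((im,q,r[0]["point"]))
obs+=[(t,"fl",(285.7,325)),(t,"fr",(352.9,308.6))]
f=lambda p:np.concatenate([proj(im,model(p)[q])-np.array(px) for im,q,px in obs])
best=least_squares(f,[.44,.28,-.2,1.65,1.9,3.0],loss="soft_l1",f_scale=2)
print(best.x,best.cost)
for (im,q,px),r in zip(obs,f(best.x).reshape(-1,2)): print("s" if im is s else "t",q,r)
np.save("pose.npy",best.x)
for nm,(cx,cy),hz in(("A",(227,271),.012),("red",(216,217),.012),("B",(290,142),.012)):
    g=t["frame"][cy-30:cy+30,cx-30:cx+30].astype(int)
    # box: dark or brass/red -> differs from wood
    m=((g.max(2)<70) if nm!="red" else (g[:,:,0]-g[:,:,1]>90)).astype(np.uint8)
    m=cv2.morphologyEx(m,cv2.MORPH_CLOSE,np.ones((9,9)))
    n,l,st,ce=cv2.connectedComponentsWithStats(m);k=1+np.argmax(st[1:,4])
    pts=cv2.findContours((l==k).astype(np.uint8),0,2)[0][0].reshape(-1,2)+[cx-30,cy-30]
    w=np.array([atz(t,p,hz)[:2] for p in pts]).astype(np.float32)
    print(nm,cv2.minAreaRect(w*1000))
save(t,"cropA.png",(190,240,380,340),4)
E
```

```text
[0.4898 0.2797 0.2667 1.7234 1.8604 2.7128] 40.629172405366006
s case_floor [-0.1678 -2.4966]
s lid_top_front [-0.161  -1.7245]
s keeper [-0.7909 -1.3284]
s lever_pivot [1.7326 2.5674]
s lever_tip [ 2.509  -0.6211]
s loop_hinge [-2.3207 -1.4122]
s loop_bar [ 5.2084 -1.7001]
s loop_tab [ 0.5647 -2.4179]
t case_floor [-0.3188  0.9988]
t lid_top_front [-0.727   1.2526]
t keeper [ 0.9494 -0.3987]
t lever_pivot [-3.0067 -4.3257]
t lever_tip [ 0.0631 -0.2844]
t loop_hinge [0.0353 0.8014]
t loop_bar [-1.7436 -0.4805]
t loop_tab [-1.6115 -0.1861]
t fl [0.0765 1.6421]
t fr [ 0.3186 -1.171 ]
A ((454.07476806640625, 438.0671691894531), (48.580108642578125, 72.12252044677734), 0.15470221638679504)
red ((570.5322875976562, 460.9208068847656), (73.64207458496094, 50.79283142089844), 17.687929153442383)
B ((731.76025390625, 303.3147888183594), (109.4192886352539, 83.64984130859375), 38.502262115478516)
```

View pics/cropA.png

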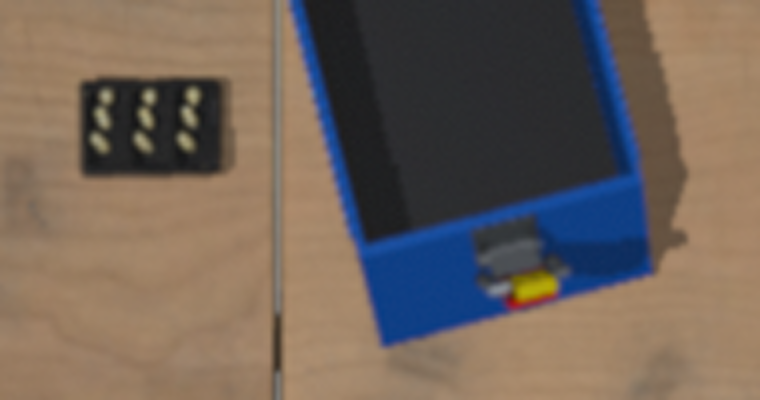

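The crop shows the small black box at about (150,125), native (227,271). It measures about 49x72 mm, which fits 52x75, so it is the right one, at world (0.454, 0.438) with yaw about 0. The larger black box measures 109x84 mm.

```bash
cat >> fit.py <<'E'
def go(tgts):
    """tgts: (x,y,z,heading_deg of tool x or None) world TCP -> tool deltas mm, deg"""
    st=get_state();M=rot(st["ee_rot"]);p=np.array(st["position"]);h0=np.degrees(np.arctan2(M[1,0],M[0,0]))
    print("pos",np.round(p,4),"head",round(h0,1),"tz",np.round(M[:,2],3),"F",np.round(st["contact_force"],1),"t",round(st["clock"],2),"q",np.round(st["qpos"],2))
    for t in tgts:
        d=M.T@(np.array(t[:3])-p)*1000; a=0 if t[3] is None else (h0-t[3]+180)%360-180
        print(t,"->",np.round(d,1),round(a,1))
def case(X,Y,Z,p=None):
    p=np.load("pose.npy") if p is None else p
    c,s=np.cos(p[2]),np.sin(p[2]);X,Y,Z=X/1e3,Y/1e3,Z/1e3
    return np.array([p[0]+c*X-s*Y,p[1]+s*X+c*Y,Z])
E
python3 - <<'E'
from fit import *
print(nose_length)
go([(.30,-.2,.30,60),(.32,.1,.30,90),(.37,.3,.28,90),(.455,.437,.12,90)])
E
```

```text
0.017
pos [ 0.2364 -0.5242  0.2483] head 24.3 tz [ 0. -0. -1.] F [-0.6  0.4 -0.2] t 2.3 q [-1.27  0.28  1.5  -0.    1.36 -0.12]
(0.3, -0.2, 0.3, 60) -> [ 191.2 -269.3  -51.7] -35.7
(0.32, 0.1, 0.3, 90) -> [ 332.8 -534.6  -51.7] -65.7
(0.37, 0.3, 0.28, 90) -> [ 460.6 -696.3  -31.7] -65.7
(0.455, 0.437, 0.12, 90) -> [ 594.5 -786.3  128.3] -65.7
```

apply_moves(deltas=[75, 191, -269, -52, -36, 75, 191, -269, -52, -36, 75, 191, -269, -52, -36, 75, 191, -269, -52, -36, 75, 191, -269, -52, -36, 75, 191, -269, -52, -36, 75, 191, -269, -52, -36, 75, 191, -269, -52, -36, 75, 191, -269, -52, -36, 75, 333, -535, -52, -66, 75, 333, -535, -52, -66, 75, 333, -535, -52, -66], squeeze=25)

```text
clock: 3.3
position: [0.3081, -0.0748, 0.3005]
ee_rot: [0.001, 0.755, 0.656, 0.0]
contact_force: [2.0, 0.2, -0.0]
width: 0.0755
gripper_force: 0.0
```

```bash
python3 - <<'E'
from fit import *
go([(.32,.1,.30,90),(.37,.3,.28,90),(.455,.437,.12,90)])
E
```

```text
pos [ 0.3081 -0.0748  0.3005] head 82.0 tz [ 0.001 -0.001 -1.   ] F [ 2.   0.2 -0. ] t 3.3 q [-0.46 -0.16  1.85  0.    1.45 -0.32]
(0.32, 0.1, 0.3, 90) -> [174.8 -12.7   0.4] -8.0
(0.37, 0.3, 0.28, 90) -> [379.8   8.9  20.4] -8.0
(0.455, 0.437, 0.12, 90) -> [527.4  73.7 180.4] -8.0
```

apply_moves(deltas=[75, 175, -13, 0, -8, 75, 175, -13, 0, -8, 75, 175, -13, 0, -8, 75, 175, -13, 0, -8, 75, 380, 9, 20, -8, 75, 380, 9, 20, -8, 75, 380, 9, 20, -8, 75, 380, 9, 20, -8, 75, 380, 9, 20, -8, 75, 500, 74, 120, -8, 75, 500, 74, 120, -8, 75, 500, 74, 120, -8])

```text
clock: 4.3
position: [0.4303, 0.377, 0.2082]
ee_rot: [0.0, 0.708, 0.706, 0.001]
contact_force: [0.1, 0.1, -0.1]
width: 0.0746
gripper_force: 0.0
```

```bash
python3 - <<'E'
from fit import *
t=get_image("top");s=get_image("scene")
P=[]
for im,p in((t,None),(s,None)):
    for d in place_of("nozzle_box",im): print(d["point"],round(d["score"],2),np.round(atz(im,d["point"],0),3))
go([(.455,.437,.10,90),(.455,.437,.03,90),(.455,.437,.0195,90)])
E
```

```text
[215.5, 215.7] 0.96 [0.574 0.467 0.   ]
[290.5, 143.4] 0.61 [0.735 0.304 0.   ]
[230.9, 273.6] 0.41 [0.45  0.433 0.   ]
[228.5, 268.4] 0.95 [0.574 0.462 0.   ]
[221.5, 211.8] 0.85 [0.726 0.319 0.   ]
[277.3, 288.5] 0.78 [0.454 0.445 0.   ]
pos [0.4293 0.375  0.2072] head 89.8 tz [-0.003 -0.003 -1.   ] F [-0.2 -1.1 -0.4] t 4.5 q [ 0.6   0.3   1.58 -0.    1.27  0.6 ]
(0.455, 0.437, 0.1, 90) -> [ 62.4  25.9 107. ] -0.2
(0.455, 0.437, 0.03, 90) -> [ 62.6  26.1 177. ] -0.2
(0.455, 0.437, 0.0195, 90) -> [ 62.6  26.1 187.5] -0.2
```

apply_moves(deltas=[75, 62, 26, 107, 0, 75, 62, 26, 107, 0, 75, 62, 26, 107, 0, 75, 62, 26, 107, 0, 75, 62, 26, 147, 0, 75, 62, 26, 170, 0, 75, 62, 26, 180, 0, 75, 62, 26, 187, 0, 75, 62, 26, 187, 0, 46, 62, 26, 187, 0, 46, 62, 26, 187, 0, 46, 62, 26, 187, 0])

```text
clock: 5.5
position: [0.4567, 0.4377, 0.0248]
ee_rot: [0.0, 0.709, 0.706, 0.002]
contact_force: [-1.5, -1.2, 5.9]
width: 0.0502
gripper_force: 25.1
```

apply_moves(deltas=[46, 0, 0, 0, 0, 46, 0, 0, 0, 0, 46, 0, 0, 0, 0, 46, 0, 0, 0, 0, 46, 0, 0, -20, 0, 46, 0, 0, -60, 0, 46, 0, 0, -100, 0, 46, 0, 0, -140, 0, 46, 0, 0, -160, 0, 46, 0, 0, -160, 0])

```text
clock: 6.33
position: [0.4584, 0.4394, 0.19]
ee_rot: [0.001, 0.708, 0.706, 0.007]
contact_force: [0.1, 0.6, 0.5]
width: 0.0499
gripper_force: 26.2
```

```bash
python3 - <<'E'
from fit import *
t=get_image("top");s=get_image("scene");save(s,"s1.png",(180,150,430,330),3)
a=case(-8,0,170);h=90+np.degrees(np.load("pose.npy")[2])
b=case(-8,0,30)
print(get_state()["width"],get_state()["gripper_force"])
go([(*a,h),(*b,h)])
E
```

```text
0.05003431109306355 26.225638543255627
pos [0.4558 0.4373 0.1839] head 89.8 tz [ 0.003  0.002 -1.   ] F [-0.6  1.1 -1. ] t 6.43 q [ 0.65  0.4   1.48 -0.    1.26  0.66]
(np.float64(0.48212562285624394), np.float64(0.2776145924668276), np.float64(0.17), np.float64(105.2818003557461)) -> [-159.6   27.    13.7] -15.5
(np.float64(0.48212562285624394), np.float64(0.2776145924668276), np.float64(0.03), np.float64(105.2818003557461)) -> [-159.9   26.6  153.7] -15.5
```

View pics/s1.png

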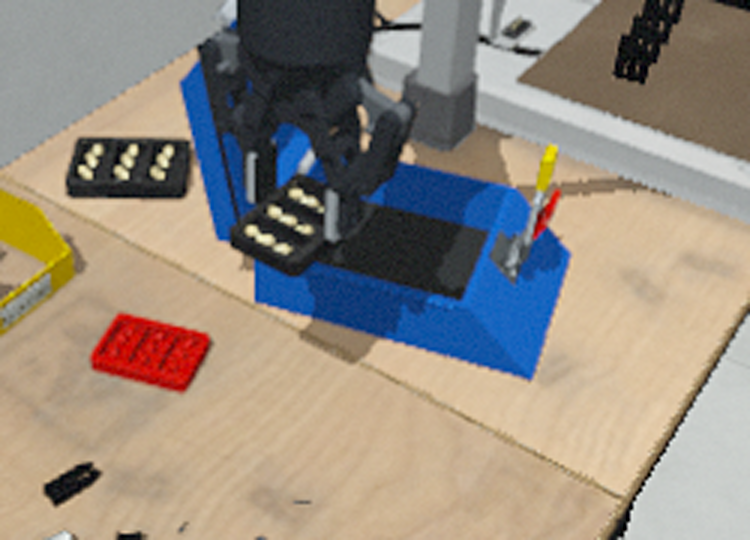

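The box is held level at about (285,230). Next I carry it over the case and lower it.

apply_moves(deltas=[46, -80, 14, 0, -7, 46, -160, 27, 14, -15, 46, -160, 27, 14, -15, 46, -160, 27, 14, -15, 46, -160, 27, 14, -15, 46, -160, 27, 50, -15, 46, -160, 27, 85, -15, 46, -160, 27, 115, -15, 46, -160, 27, 135, -15, 46, -160, 27, 145, -15, 46, -160, 27, 148, -15, 46, -160, 27, 148, -15])

```text
clock: 7.43
position: [0.4797, 0.2764, 0.0333]
ee_rot: [-0.001, 0.61, 0.792, -0.002]
contact_force: [0.3, -0.1, -0.1]
width: 0.0499
gripper_force: 42.1
```

```bash
python3 - <<'E'
from fit import *
b=case(-8,0,30)
print(get_state()["width"],get_state()["gripper_force"])
go([(*b,105.3)])
E
```

```text
0.04990978955982455 42.1175085240975
pos [0.4797 0.2764 0.0333] head 104.8 tz [-0.005 -0.002 -1.   ] F [ 0.3 -0.1 -0.1] t 7.43 q [ 0.4   0.45  1.84 -0.    0.86  0.14]
(np.float64(0.48212562285624394), np.float64(0.2776145924668276), np.float64(0.03), 105.3) -> [0.6 2.6 3.3] -0.5
```

apply_moves(deltas=[46, 0, 0, 1, 0, 46, 0, 0, 2, 0, 46, 0, 0, 3, 0, 66, 0, 0, 3, 0, 66, 0, 0, 3, 0, 66, 0, 0, 3, 0, 66, 0, 0, 3, 0, 66, 0, 0, -20, 0, 66, 0, 0, -60, 0, 66, 0, 0, -100, 0, 66, 0, 0, -140, 0, 66, 0, 0, -180, 0])

```text
clock: 8.43
position: [0.4815, 0.2768, 0.2156]
ee_rot: [-0.0, 0.61, 0.792, -0.0]
contact_force: [2.3, -0.2, -0.2]
width: 0.0661
gripper_force: 0.0
```

```bash
python3 - <<'E'
from fit import *
np.set_printoptions(precision=4,suppress=True)
print(model(np.load("pose.npy")))
go([])
E
```

```text
{'case': array([0.4898, 0.2797, 0.    ]), 'case_floor': array([0.4802, 0.2771, 0.01  ]), 'lid_top_front': array([0.6149, 0.3139, 0.1753]), 'keeper': array([0.6066, 0.3116, 0.2014]), 'lever_pivot': array([0.3943, 0.2536, 0.053 ]), 'lever_tip': array([0.3691, 0.2467, 0.1014]), 'loop_hinge': array([0.3848, 0.251 , 0.0656]), 'loop_bar': array([0.3816, 0.2501, 0.1154]), 'loop_tab': array([0.3805, 0.2498, 0.1324]), 'fl': array([0.337 , 0.3157, 0.    ]), 'fr': array([0.3765, 0.171 , 0.    ])}
pos [0.4815 0.2768 0.2156] head 104.8 tz [-0. -0. -1.] F [ 2.3 -0.2 -0.2] t 8.43 q [ 0.4   0.27  1.6  -0.    1.27  0.14]
```

apply_moves(deltas=[0, 0, 0, -50, 0.5, 0, 0, 0, -50, 0.5, 0, 0, 40, -50, 0.5, 0, 0, 80, -50, 0.5, 0, 0, 120, -50, 0.5, 0, 0, 166, -50, 0.5, 0, 0, 166, -50, 0.5, 0, 0, 166, -50, 0.5, 0, 0, 166, -50, 0.5])

```text
clock: 9.18
position: [0.6417, 0.319, 0.2624]
ee_rot: [-0.001, 0.614, 0.789, -0.001]
contact_force: [-0.9, 0.1, 0.5]
width: -0.0001
gripper_force: 0.0
```

```bash
cat >> fit.py <<'E'
def look(fix_case=True,names="lid_top_front keeper lever_pivot lever_tip loop_hinge loop_bar loop_tab",guess=None,views=("scene","top"),extra=None):
    p0=np.load("pose.npy") if guess is None else np.array(guess);obs=[];ims=[]
    for v in views:
        im=get_image(v);ims.append(im)
        for q in names.split():
            r=place_of(q,im)
            if r: obs.append((v,im,q,np.array(r[0]["point"]),r[0]["score"]))
    k=3 if fix_case else 0
    full=lambda a:np.r_[p0[:k],a]
    f=lambda a:np.concatenate([proj(im,model(full(a))[q])-px for v,im,q,px,s in obs])
    b=least_squares(f,p0[k:],loss="soft_l1",f_scale=2)
    for o,r in zip(obs,f(b.x).reshape(-1,2)): print(o[0],o[2],np.round(o[3],1),"sc",round(o[4],2),"res",np.round(r,1))
    print("pose",np.round(full(b.x),4));return full(b.x),ims
def tocase(P,p=None):
    p=np.load("pose.npy") if p is None else p
    c,s=np.cos(p[2]),np.sin(p[2]);d=np.array(P[:2])-p[:2];return np.round(np.r_[c*d[0]+s*d[1],-s*d[0]+c*d[1],P[2]]*1000,1)
E
python3 - <<'E'
from fit import *
x,(s,t)=look(False,names="case_floor lid_top_front keeper lever_pivot lever_tip loop_hinge loop_bar loop_tab")
for im in(s,t): print([(np.round(d["point"]),round(d["score"],2),np.round(tocase(atz(im,d["point"],.010)))) for d in place_of("nozzle_box",im)])
go([]);print(tocase(get_state()["position"]))
save(t,"t2.png",(250,160,410,340),3.3)
E
```

```text
scene case_floor [309.9 239. ] sc 0.89 res [ 1.4 -0.6]
scene lid_top_front [252.6 167. ] sc 0.82 res [-0.2 -0.1]
scene keeper [202.2 311.8] sc 0.56 res [  52.7 -154.9]
scene lever_pivot [349.7 230.7] sc 0.61 res [1.1 3.1]
scene lever_tip [363.7 218.2] sc 0.77 res [-4.  -2.1]
scene loop_hinge [354.3 229.8] sc 0.71 res [ 0.1 -0.4]
scene loop_bar [355.1 210.9] sc 0.65 res [4.5 0.9]
scene loop_tab [361.3 206.6] sc 0.48 res [ 0.1 -1.1]
top case_floor [304.5 259.8] sc 0.81 res [-1.1  1.2]
top lid_top_front [291.9 184.3] sc 0.9 res [-3.1 -3.8]
top lever_pivot [315.5 304.7] sc 0.76 res [ 0.7 -2.2]
top lever_tip [152.1 266.6] sc 0.64 res [168.4  43.5]
top loop_hinge [318.8 307.1] sc 0.69 res [-1.1 -1.2]
top loop_bar [323.1 309.9] sc 0.42 res [-2.2 -0.4]
top loop_tab [322.8 311.4] sc 0.42 res [-0.7 -0.6]
pose [0.4859 0.2807 0.2558 1.7942 2.1257 3.0004]
[(array([308., 238.]), 0.85, array([-6.,  3., 10.])), (array([230., 270.]), 0.79, array([119., 166.,  10.])), (array([224., 209.]), 0.63, array([230., -26.,  10.]))]
[(array([304., 259.]), 0.93, array([-10.,  -0.,  10.])), (array([216., 218.]), 0.91, array([125., 157.,  10.]))]
pos [0.6424 0.3192 0.264 ] head 104.3 tz [-0. -0. -1.] F [-0.2 -0.9 -0.5] t 10.18 q [ 0.36  0.49  1.13 -0.    1.52  0.12]
[157.6  -2.1 264. ]
```

View pics/t2.png

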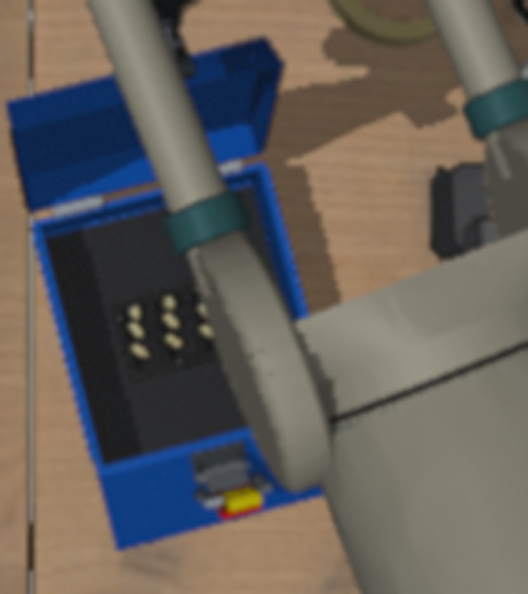

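The box lies flat inside the case at about (170,330). Next I compute the arc for pushing the lid.

```bash
python3 - <<'E'
import numpy as np
s=105
for a in [1.79,1.7,1.6,1.5,1.4,1.3,1.2,1.1,1.0,.9,.8,.7,.6,.5,.4,.3,.2,.1,0]:
    x=83-s*np.cos(a)+28*np.sin(a);z=56+s*np.sin(a)+28*np.cos(a)
    print(a,np.round([x+14.5-157.6,264-(z+17)],0))
E
```

```text
1.79 [-10.  95.]
1.7 [-19.  90.]
1.6 [-29.  87.]
1.5 [-40.  84.]
1.4 [-50.  83.]
1.3 [-61.  82.]
1.2 [-72.  83.]
1.1 [-83.  85.]
1.0 [-93.  88.]
0.9 [-103.   91.]
0.8 [-113.   96.]
0.7 [-122.  102.]
0.6 [-131.  109.]
0.5 [-139.  116.]
0.4 [-146.  124.]
0.3 [-152.  133.]
0.2 [-157.  143.]
0.1 [-162.  153.]
0 [-165.  163.]
```

apply_moves(deltas=[0, 0, 0, 40, 0, 0, 0, 0, 80, 0, 0, 0, 0, 90, 0, 0, 0, -10, 90, 0, 0, 0, -20, 88, 0, 0, 0, -30, 86, 0, 0, 0, -40, 84, 0, 0, 0, -50, 83, 0, 0, 0, -61, 82, 0, 0, 0, -72, 83, 0, 0, 0, -83, 85, 0, 0, 0, -83, 85, 0])

```text
clock: 11.18
position: [0.5586, 0.2981, 0.1796]
ee_rot: [-0.001, 0.614, 0.79, -0.001]
contact_force: [0.4, 0.1, -0.1]
width: 0.0001
gripper_force: 0.0
```

```bash
python3 - <<'E'
from fit import *
x,(s,t)=look(True,names="lid_top_front keeper case_lid")
go([]);print(tocase(get_state()["position"]))
save(s,"s3.png",(200,100,400,270),3)
E
```

```text
Traceback (most recent call last):
  File "fit.py", line 37, in look
    r=place_of(q,im)
ValueError: it knows: case, case_floor, clip, keeper, lever_pivot, lever_tip, lid_top_front, loop_bar, loop_hinge, loop_tab, nozzle_box, sanding_block, tape_roll
```

```bash
python3 - <<'E'
from fit import *
x,(s,t)=look(True,names="lid_top_front keeper")
go([]);print(tocase(get_state()["position"]))
E
```

```text
scene lid_top_front [286.2 171.8] sc 0.93 res [ 1.6 -1.1]
scene keeper [298.1 167.3] sc 0.67 res [-0.1 -1.1]
top lid_top_front [301.7 219.7] sc 0.83 res [-0.1  3.5]
top keeper [164.9 305.5] sc 0.7 res [140.7 -71.3]
pose [0.4898 0.2797 0.2667 1.0999 1.8604 2.7128]
pos [0.5622 0.2988 0.1789] head 104.3 tz [-0. -0. -1.] F [-1.1  0.3  0.2] t 11.63 q [ 0.38  0.41  1.48 -0.    1.26  0.13]
[ 74.8  -0.6 178.9]
```

apply_moves(deltas=[0, 0, -15, 5, 0, 0, 0, -30, 11, 0, 0, 0, -39, 17, 0, 0, 0, -48, 24, 0, 0, 0, -56, 31, 0, 0, 0, -63, 39, 0, 0, 0, -69, 48, 0, 0, 0, -74, 58, 0, 0, 0, -79, 66, 0, 0, 0, -82, 72, 0, 0, 0, -82, 77, 0, 0, 0, -82, 77, 0])

```text
clock: 12.63
position: [0.4822, 0.2785, 0.1015]
ee_rot: [-0.0, 0.614, 0.789, -0.0]
contact_force: [0.1, 1.2, 0.5]
width: 0.0003
gripper_force: 0.0
```

```bash
python3 - <<'E'
from fit import *
x,(s,t)=look(True)
go([]);print(tocase(get_state()["position"]))
E
```

```text
scene lid_top_front [325.3 215.1] sc 0.77 res [0.6 0.4]
scene keeper [336.8 222.2] sc 0.5 res [-0.7  0.1]
scene lever_pivot [349.3 231.7] sc 0.67 res [0.2 0.9]
scene loop_hinge [352.9 230.9] sc 0.53 res [ 1.9 -1.5]
scene loop_bar [357.5 211.4] sc 0.55 res [0.6 0. ]
scene loop_tab [359.3 208.5] sc 0.57 res [-0.  -3.5]
top lid_top_front [309.2 274.7] sc 0.62 res [ 1.8 -1.5]
top keeper [314.1 287.9] sc 0.59 res [-0.3 -2.8]
top lever_pivot [317.4 304.7] sc 0.55 res [-0.2 -4.2]
top lever_tip [323.3 314.8] sc 0.58 res [0.1 0.4]
top loop_hinge [317.9 308.3] sc 0.57 res [ 1.3 -2.6]
top loop_bar [312.3 286.5] sc 0.67 res [ 9.6 20.7]
top loop_tab [325.3 309.9] sc 0.59 res [-2.4 -2.1]
pose [0.4898 0.2797 0.2667 0.0075 1.8306 2.6248]
pos [0.4825 0.2786 0.1021] head 104.3 tz [ 0. -0. -1.] F [ 0.2 -0.6 -0.1] t 13.43 q [ 0.4   0.37  1.76 -0.    1.01  0.15]
[ -7.4   0.8 102.1]
```

apply_moves(deltas=[0, 0, 0, 1, 0, 0, 0, 0, 2, 0, 0, 0, 0, 3, 0, 0, 0, 0, 3, 0, 0, 0, 0, 3, 0])

```text
clock: 13.85
position: [0.4826, 0.2786, 0.1009]
ee_rot: [0.0, 0.614, 0.789, 0.0]
contact_force: [-2.8, -2.3, 11.1]
width: 0.0001
gripper_force: 5.6
```

```bash
python3 - <<'E'
from fit import *
go([]);print(tocase(get_state()["position"]))
E
```

```text
pos [0.4826 0.2786 0.1009] head 104.3 tz [ 0.001  0.    -1.   ] F [-2.8 -2.3 11.1] t 13.85 q [ 0.4   0.37  1.76 -0.    1.01  0.15]
[ -7.3   0.9 100.9]
```

The lid is shut: 11 N pressing, with the tip at 84 mm. Next I go round over the loop to its front side.

apply_moves(deltas=[0, 0, 0, -40, 0, 0, 0, 0, -80, 0, 0, 0, 0, -95, -1, 0, -1, -40, -95, -1, 0, -2, -80, -95, -1, 0, -3, -120, -95, -1, 0, -4, -150, -95, -1, 0, -4, -150, -95, -1, 0, -4, -150, -70, -1, 0, -4, -150, -49, -1, 0, -4, -150, -49, -1, 0, -4, -150, -49, -1])

```text
clock: 14.85
position: [0.3377, 0.2375, 0.1477]
ee_rot: [-0.0, 0.607, 0.795, -0.001]
contact_force: [1.0, 0.9, 0.3]
width: -0.0002
gripper_force: 0.0
```

```bash
python3 - <<'E'
from fit import *
x,(s,t)=look(True)
go([]);print(tocase(get_state()["position"]))
save(s,"s4.png",(280,150,430,270),4.5)
E
```

```text
scene keeper [335.6 225.6] sc 0.48 res [ 0.5 -0.1]
scene lever_pivot [350.5 230.9] sc 0.6 res [-1.   1.7]
scene lever_tip [364.7 218.3] sc 0.7 res [0.8 0.7]
scene loop_hinge [356.8 230.2] sc 0.62 res [-1.9 -0.6]
scene loop_bar [355.3 213.8] sc 0.68 res [ 4.3 -1.9]
scene loop_tab [359.7 206. ] sc 0.63 res [ 1.6 -0.4]
top lid_top_front [312.  274.6] sc 0.7 res [-1.1 -0.6]
top keeper [317.5 284.6] sc 0.69 res [-4.   0.8]
top lever_pivot [315.6 305.5] sc 0.65 res [ 1.6 -5. ]
top lever_tip [324.4 316.5] sc 0.53 res [-0.9 -0.7]
top loop_hinge [317.8 303.1] sc 0.59 res [1.4 2.7]
top loop_bar [320.9 310.5] sc 0.48 res [ 1.4 -1.6]
top loop_tab [326. 311.] sc 0.52 res [-2.5 -1. ]
pose [ 0.4898  0.2797  0.2667 -0.0511  1.8054  2.6594]
pos [0.338  0.2377 0.1481] head 105.3 tz [-0. -0. -1.] F [ 0.   1.1 -0.2] t 15.65 q [ 0.44  0.12  1.98 -0.    1.04  0.18]
[-157.5   -0.5  148.1]
```

View pics/s4.png

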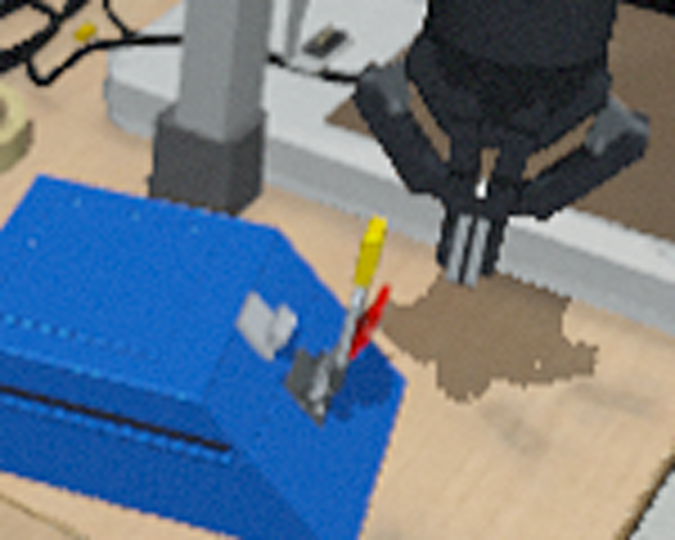

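The picture shows the lid shut, the keeper at (265,325), the lever standing in red at (370,320), the yellow tab at (372,250), and the closed fingers in front of it. Now I compute the pushing arc.

```bash
python3 - <<'E'
import numpy as np
H=np.array([-109.3,65.2]);r=65
for g in [1.8,1.65,1.5,1.35,1.2,1.05,.9,.75,.6,.5,.42,.38,.34]:
    c,s=np.cos(g),np.sin(g);p=H+r*np.array([c,s])+4*np.array([-s,c])
    print(g,np.round([p[0]-14.5+157.5,148.1-(p[1]+17)],0))
E
```

```text
1.8 [15.  4.]
1.65 [25.  1.]
1.5 [34.  1.]
1.35 [44.  2.]
1.2 [54.  4.]
1.05 [63.  8.]
0.9 [71. 12.]
0.75 [79. 19.]
0.6 [85. 26.]
0.5 [89. 31.]
0.42 [91. 36.]
0.38 [93. 38.]
0.34 [94. 40.]
```

apply_moves(deltas=[0, 0, 15, 2, 0, 0, 0, 25, 1, 0, 0, 0, 34, 1, 0, 0, 0, 44, 2, 0, 0, 0, 54, 4, 0, 0, 0, 63, 8, 0, 0, 0, 71, 12, 0, 0, 0, 79, 19, 0, 0, 0, 85, 26, 0, 0, 0, 89, 31, 0, 0, 0, 91, 36, 0, 0, 0, 92, 38, 0])

```text
clock: 16.65
position: [0.4263, 0.2617, 0.1089]
ee_rot: [-0.0, 0.607, 0.795, -0.001]
contact_force: [-0.2, -0.3, -0.0]
width: 0.0001
gripper_force: 0.0
```

```bash
python3 - <<'E'
from fit import *
x,(s,t)=look(True,guess=np.r_[np.load("pose.npy")[:3],0,1.83,1.4])
print("elev",.785+x[5]-x[4])
go([]);print(tocase(get_state()["position"]))
save(s,"s5.png",(280,150,430,270),4.5)
E
```

```text
scene lid_top_front [327.  217.8] sc 0.58 res [-0.9 -0.7]
scene keeper [338.8 223.3] sc 0.65 res [-2.7  0.9]
scene lever_pivot [349.6 229.3] sc 0.87 res [-0.1  3.3]
scene lever_tip [365.5 215.5] sc 0.62 res [-4.   0.9]
scene loop_hinge [354.7 228.7] sc 0.69 res [-0.7 -0. ]
scene loop_bar [332.6 218.1] sc 0.72 res [0.9 0.4]
scene loop_tab [326.3 215.2] sc 0.45 res [ 0.3 -0.2]
top lid_top_front [313.5 274.5] sc 0.9 res [-2.6 -0.8]
top keeper [150.3 267.2] sc 0.3 res [163.3  18.1]
top lever_pivot [313.4 274.5] sc 0.64 res [ 3.8 26. ]
top lever_tip [368.  153.2] sc 0.16 res [-45.5 158.1]
top loop_tab [164.4 307.9] sc 0.31 res [146.8 -34. ]
pose [ 0.4898  0.2797  0.2667 -0.0262  1.9926  1.508 ]
elev 0.3003773083684673
pos [0.4268 0.262  0.1102] head 105.3 tz [ 0. -0. -1.] F [0.3 0.2 0.2] t 17.45 q [ 0.41  0.29  1.87 -0.    0.99  0.15]
[-65.5  -0.5 110.2]
```

View pics/s5.png

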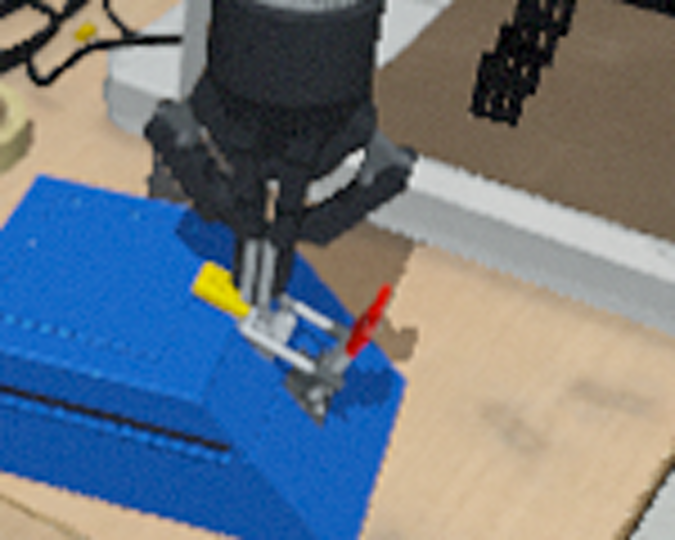

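The loop lies over the hook: tab at (222,290), bar near the keeper at (260,325), red lever still up at (370,320). I press further down until there is contact.

apply_moves(deltas=[0, 0, 2, 2, 0, 0, 0, 3, 4, 0, 0, 0, 3, 6, 0, 0, 0, 3, 7, 0, 0, 0, 3, 7, 0, 0, 0, 3, 7, 0])

```text
clock: 17.95
position: [0.4288, 0.2625, 0.1071]
ee_rot: [-0.0, 0.607, 0.795, -0.0]
contact_force: [-9.3, -3.5, 31.4]
width: 0.0
gripper_force: 16.7
```

```bash
python3 - <<'E'
from fit import *
x,(s,t)=look(True,guess=np.r_[np.load("pose.npy")[:3],0,1.83,1.4],views=("scene",),names="lever_pivot lever_tip loop_hinge loop_bar loop_tab")
print("elev",.785+x[5]-x[4])
go([]);print(tocase(get_state()["position"]))
E
```

```text
scene lever_pivot [348.1 232.8] sc 0.56 res [ 1.4 -0.2]
scene lever_tip [363.  219.1] sc 0.77 res [ 0.8 -1.3]
scene loop_hinge [354.6 230.8] sc 0.64 res [-0.1 -1.7]
scene loop_bar [332.  220.1] sc 0.5 res [ 1.7 -0.5]
scene loop_tab [326.9 215.7] sc 0.71 res [-0.2  0.7]
pose [0.4898 0.2797 0.2667 0.     1.8896 1.3603]Traceback (most recent call last):
  File "<stdin>", line 2, in <module>
ValueError: not enough values to unpack (expected 2, got 1)
```

31 N of contact: the bar is seated on the hook's base plate. Now I plan the lever press.

```bash
python3 - <<'E'
from fit import *
st=get_state();tc=tocase(st["position"]);print(tc)
x0,z0=tc[0],tc[2]
P=np.array([-99,53.])
for lev in [1.95,1.85,1.7,1.5,1.3,1.1,.9,.785,.65,.5,.35,.2,.1,0,-.03]:
    e=3.927-lev;u=np.array([np.cos(e),np.sin(e)]);n=np.array([np.sin(e),-np.cos(e)])
    tx=(P+50*u+2.5*n)[0]+14.5 if lev>.785 else np.interp(lev,[0,.785],[-143,-134.5])
    r=np.linspace(5,55,101);S=P+r[:,None]*u+2.5*n
    m=(S[:,0]>=tx-14.6)&(S[:,0]<=tx+14.6);tz=S[m,1].max()+17
    if lev>.785: tz=(P+50*u+2.5*n)[1]+17
    print(lev,np.round([tx,tz]),"delta y,z",np.round([tx-x0,z0-tz]))
E
```

```text
[-63.4  -0.5 107.1]
1.95 [-102.  117.] delta y,z [-39. -10.]
1.85 [-107.  115.] delta y,z [-43.  -8.]
1.7 [-113.  111.] delta y,z [-50.  -4.]
1.5 [-121.  105.] delta y,z [-57.   2.]
1.3 [-127.   97.] delta y,z [-63.  10.]
1.1 [-131.   88.] delta y,z [-68.  19.]
0.9 [-134.   78.] delta y,z [-70.  29.]
0.785 [-134.   72.] delta y,z [-71.  35.]
0.65 [-136.   69.] delta y,z [-73.  38.]
0.5 [-138.   66.] delta y,z [-74.  42.]
0.35 [-139.   61.] delta y,z [-76.  46.]
0.2 [-141.   55.] delta y,z [-77.  52.]
0.1 [-142.   50.] delta y,z [-79.  57.]
0 [-143.   44.] delta y,z [-80.  63.]
-0.03 [-143.   42.] delta y,z [-80.  65.]
```

apply_moves(deltas=[0, 0, 0, -15, 0, 0, 0, 0, -40, 0, 0, 0, 0, -40, 0])

```text
clock: 18.5
position: [0.4324, 0.264, 0.147]
ee_rot: [0.002, 0.607, 0.795, 0.004]
contact_force: [0.8, -0.4, 0.2]
width: -0.0002
gripper_force: 0.0
```

```bash
python3 - <<'E'
from fit import *
x,_=look(True,guess=np.r_[np.load("pose.npy")[:3],0,1.85,1.4])
print("elev",.785+x[5]-x[4]);print(tocase(get_state()["position"]))
E
```

```text
scene lid_top_front [326. 218.] sc 0.98 res [-0.1 -2.5]
scene keeper [364.  218.6] sc 0.58 res [-27.9   3.8]
scene lever_pivot [348.7 231.1] sc 0.93 res [0.8 1.5]
scene lever_tip [366.2 221. ] sc 0.69 res [ 0.2 -1.3]
scene loop_hinge [355.4 229.9] sc 0.47 res [-0.2 -0.1]
scene loop_bar [330.6 218. ] sc 0.65 res [5.1 0.1]
scene loop_tab [329.  212.9] sc 0.48 res [0.1 1.2]
top lid_top_front [309.6 274.9] sc 0.73 res [ 1.4 -1.7]
pose [0.4898 0.2797 0.2667 0.0067 1.7594 1.3765]
elev 0.4020120664087068
[-62.5  -0.5 143.1]
```

apply_moves(deltas=[0, 0, -26, 0, 0, 0, 0, -28, 22, 0, 0, 0, -40, 27, 0, 0, 0, -45, 29, 0, 0, 0, -50, 32, 0, 0, 0, -54, 35, 0, 0, 0, -58, 38, 0, 0, 0, -64, 46, 0, 0, 0, -68, 55, 0, 0, 0, -71, 65, 0, 0, 0, -71, 65, 0])

```text
clock: 20.22
position: [0.3601, 0.2436, 0.0771]
ee_rot: [-0.001, 0.607, 0.795, -0.001]
contact_force: [0.6, -0.0, 0.1]
width: -0.0001
gripper_force: 0.0
```

```bash
python3 - <<'E'
from fit import *
x,(s,t)=look(True,guess=np.r_[np.load("pose.npy")[:3],0,.9,1.0])
print("elev",.785+x[5]-x[4]);print(tocase(get_state()["position"]));go([])
save(s,"s6.png",(280,150,430,270),4.5)
E
```

```text
scene lid_top_front [322.9 215.9] sc 0.77 res [ 3.1 -0. ]
scene keeper [338.3 222.4] sc 0.58 res [-2.2  0.4]
scene lever_pivot [344.9 232.8] sc 0.56 res [ 4.6 -0.2]
scene lever_tip [374.  237.1] sc 0.6 res [ 0.7 -0.5]
scene loop_hinge [358.5 233.6] sc 0.49 res [-1.9  1.1]
scene loop_bar [335.3 222.4] sc 0.43 res [2.  0.5]
scene loop_tab [331.7 218. ] sc 0.7 res [-0.9  0.9]
top lid_top_front [311.1 276. ] sc 0.59 res [-0.1 -2.7]
top keeper [314.  286.8] sc 0.56 res [-0.3 -1.6]
top lever_pivot [317.2 301.4] sc 0.52 res [-0.  -0.9]
top lever_tip [300.3 256.3] sc 0.57 res [24.4 70.4]
top loop_hinge [319.2 310.8] sc 0.59 res [ 0.  -2.8]
top loop_bar [316.8 287.8] sc 0.55 res [-2.7 -1.4]
top loop_tab [163.3 233.5] sc 0.74 res [149.   45.4]
pose [ 4.898e-01  2.797e-01  2.667e-01 -4.000e-04  8.863e-01  5.112e-01]
elev 0.4098598975186114
[-133.5   -0.5   78.1]
pos [0.3612 0.244  0.0781] head 105.3 tz [ 0. -0. -1.] F [ 0.   0.2 -0.3] t 21.02 q [ 0.43  0.24  2.04 -0.    0.85  0.17]
```

View pics/s6.png

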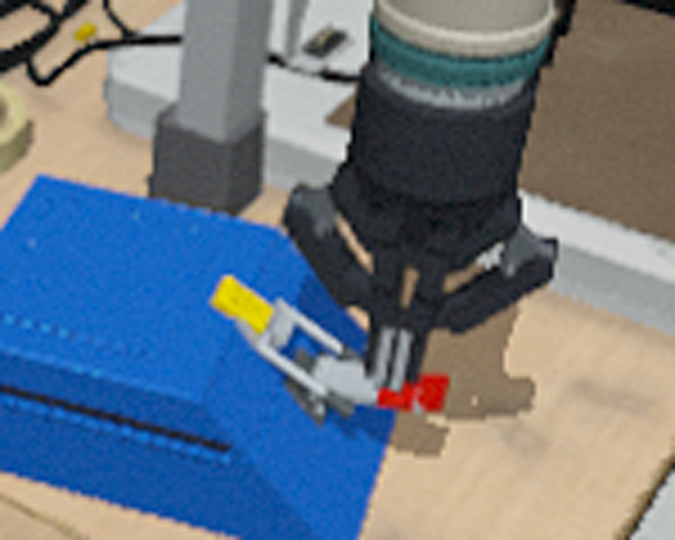

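The lever is about horizontal, red at (420,395). The loop is over the hook and stays put. Next I press the lever over centre.

apply_moves(deltas=[0, 0, -1, 4, 0, 0, 0, -2, 9, 0, 0, 0, -4, 13, 0, 0, 0, -5, 18, 0, 0, 0, -7, 23, 0, 0, 0, -8, 28, 0, 0, 0, -9, 32, 0, 0, 0, -9, 35, 0, 0, 0, -9, 37, 0, 0, 0, -9, 37, 0])

```text
clock: 21.85
position: [0.352, 0.2414, 0.0405]
ee_rot: [-0.0, 0.607, 0.795, -0.001]
contact_force: [0.0, -0.4, -0.4]
width: 0.0004
gripper_force: 0.0
```

```bash
python3 - <<'E'
from fit import *
x,(s,t)=look(True,guess=np.r_[np.load("pose.npy")[:3],0,.1,.05])
print("elev",.785+x[5]-x[4]);print(tocase(get_state()["position"]));go([])
E
```

```text
scene lid_top_front [325.6 217.9] sc 0.7 res [0.7 0.6]
scene keeper [337.4 226.2] sc 0.37 res [-1.4 -0.4]
scene lever_pivot [348.8 231.6] sc 0.62 res [0.7 1. ]
scene lever_tip [366.  250.2] sc 0.87 res [-0.1 -1.1]
scene loop_bar [336.2 222.5] sc 0.62 res [ 2.6 -0.1]
scene loop_tab [333.7 215.5] sc 0.54 res [0.  1.5]
top lid_top_front [309.3 275. ] sc 0.84 res [ 1.5 -1. ]
top lever_pivot [315.4 305.3] sc 0.84 res [ 1.8 -4.8]
top lever_tip [320.5 319.4] sc 0.66 res [ 0.4 -0.4]
top loop_hinge [317.4 306.4] sc 0.59 res [ 0.5 -1.4]
top loop_tab [314.2 282.2] sc 0.67 res [-0.8 -0.3]
pose [ 0.4898  0.2797  0.2667 -0.0571  0.0768  0.0293]
elev 0.7375042926069353
[-142.5   -0.5   41.1]
pos [0.3525 0.2417 0.0411] head 105.3 tz [ 0. -0. -1.] F [ 0.1  0.2 -0.4] t 22.65 q [ 0.44  0.29  2.11 -0.    0.74  0.17]
```

apply_moves(deltas=[0, 0, 0, 1, 0, 0, 0, 0, 2, 0, 0, 0, 0, 3, 0, 0, 0, 0, 4, 0, 0, 0, 0, 4, 0])

```text
clock: 23.07
position: [0.3529, 0.2419, 0.0387]
ee_rot: [0.0, 0.607, 0.795, 0.0]
contact_force: [-4.3, -0.8, 20.3]
width: -0.0002
gripper_force: 8.4
```

apply_moves(deltas=[0, 0, 0, -10, 0, 0, 0, 0, -40, 0, 0, 0, -10, -80, 0, 0, -40, -40, -110, 0, 0, -60, -60, -150, 0, 0, -90, -60, -180, 0, 0, -120, -60, -180, 0, 0, -120, -60, -180, 0])

```text
clock: 23.73
position: [0.3289, 0.1058, 0.2204]
ee_rot: [0.004, 0.609, 0.793, 0.002]
contact_force: [0.2, 0.6, -0.1]
width: -0.0004
gripper_force: 0.0
```

```bash
python3 - <<'E'
from fit import *
x,(s,t)=look(True,guess=np.r_[np.load("pose.npy")[:3],0,.1,.05])
go([])
a=s["frame"][190:275,310:395];b=t["frame"][255:340,280:365]
cv2.imwrite("pics/fin.png",cv2.resize(np.hstack([a,b])[:,:,::-1],None,fx=4.6,fy=4.6,interpolation=cv2.INTER_CUBIC))
E
```

```text
scene lid_top_front [327.8 215.2] sc 0.66 res [-1.9  0.4]
scene keeper [336.7 222.1] sc 0.54 res [-0.6  0.4]
scene lever_pivot [349.  232.3] sc 0.79 res [0.5 0.3]
scene lever_tip [365.2 251.9] sc 0.6 res [ 0.2 -2.5]
scene loop_hinge [353.2 237.8] sc 0.49 res [-0.   0.1]
scene loop_bar [335.9 223.4] sc 0.54 res [ 2.2 -0.7]
scene loop_tab [333.3 217.8] sc 0.47 res [-0.3 -0.4]
top lid_top_front [311.3 275.3] sc 0.56 res [-0.3 -2.1]
top keeper [317.6 304.5] sc 0.72 res [ -3.9 -19.4]
top lever_pivot [319.1 306. ] sc 0.71 res [-1.9 -5.5]
top lever_tip [318.5 320.7] sc 0.57 res [ 2.2 -2.2]
top loop_hinge [317.7 304.7] sc 0.74 res [0.2 0.1]
top loop_bar [315.4 289.4] sc 0.56 res [-1.  -2.1]
pose [ 0.4898  0.2797  0.2667  0.0054  0.0497 -0.0255]
pos [0.3262 0.1103 0.2171] head 105.3 tz [-0. -0. -1.] F [-0.7 -0.3  0.4] t 24.53 q [ 0.12 -0.06  1.98 -0.    1.22 -0.14]
```

View pics/fin.png

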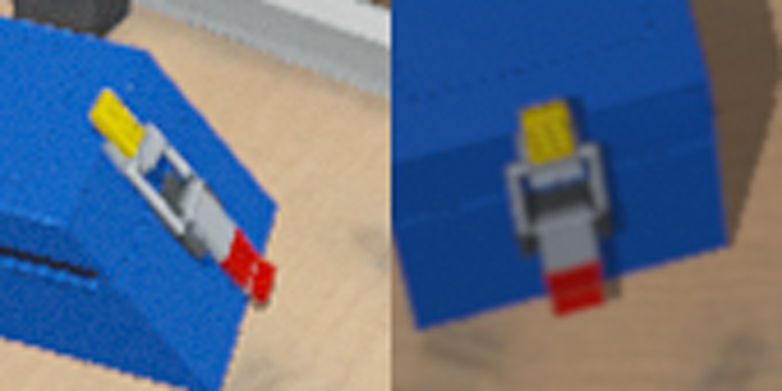

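The picture shows the lever flat on the slope (red end at (250,270)), the loop tight around the hook with its tab at (118,120), and the lid shut. The arm is clear of everything.

```bash
python3 -c "
from rig import *
print(sign_off())"
```

```text
the job is handed in; nothing more can be done
None
```

The job is handed in at about 24.5 s on the clock: the nozzle box is flat in the case, the lid is shut, the loop is tight under the hook with the lever flat, and the arm is clear; the sign-off gave no verdict.

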